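# Try two glue syringes and reject the blocked one

## Robot

A 6-joint arm with a two-finger parallel gripper is mounted at the origin on the work surface. World frame = base frame: x ahead of the robot, y to its left, z up, the work surface at z = 0. Lengths are in m, angles in rad, forces in N, time in s.
With the tool pointing down it reaches from about 0.3 to 0.775 m from the base axis. Payload 14.6 kg.
Tool frame: the origin (TCP) lies at the very end of the fingers, on their centre line; the grasp point (between the pads) lies 19 mm behind it; x points along the fingers, y is the direction in which the jaws open and shut, and the axes are right-handed (so a half turn about x gives the same grasp; the last joint's range is limited). The gripper opens to 94 mm and grips with 3 to 60 N. Pads are 16 mm wide; open, the fingers measure 119 mm over their backs; the gripper's body (75 mm by 177 mm) begins 78 mm behind the grasp point.
Start: joints at [-1.354, 0.3, 1.521, -0, 1.321, -0.067], TCP at [0.154, -0.528, 0.205] pointing down, gripper open.
Joint ranges: [-3.03, 3.03], [-0.79, 2.21], [0.23, 2.52], [-1.04, 4.18], [0, 3.07], [-2.55, 2.55]. Speed limits (rad/s): [2.22, 2.22, 2.57, 3.14, 3.14, 3.14].

## Interface

Orientations are given as [roll, pitch, yaw] about the fixed x, y, z axes, in that order (R = Rz(yaw) Ry(pitch) Rx(roll)).
In Python, from station import ctrl, viewer, hand_in gives the robot as it stands. The module is installed in compiled form; this text tells all that it offers.
- The arm moves only by the tool play_rows, never from a script. Its argument "deltas" is a list that holds one entry, the list of rows, each a list of 7 numbers: the shift along the tool's x, y, z in mm, then the turn, a rotation vector about the tool's x, y, z in rad, then the finger opening in mm, from 0 to 94. In form: [[[dx, dy, dz, ax, ay, az, gripper], ...]]. A call has 1 to 10 rows; each row shifts and turns the commanded pose from where the row before left it, along the tool's axes as they then stand; what a row does not reach is not made up. A row lasts 1/10 s, in which the tool goes at most 50 mm and 8.59 degrees, less where a joint would pass 70% of its speed; a pose out of reach is approached as far as the arm can. A call with a gripper value outside its range is refused whole. The fingers move at their own pace and stop on an object; "grip_force" is the grip in N (left out, the last holds). Time passes only in rows, so rows that do not move let the fingers close. It gives the time, the measured TCP pose, the force and the opening at its end, in the units of the state.
- ctrl.get_obs(): the state, without advancing time (a new reading comes with each control period).
- viewer.camera(name): name is "side" or "top"; returns a dict with "img" (384x512x3 uint8, red, green, blue), "fx", "fy", "cx", "cy" (pixels), "rvec" (rotation vector, rad) and "tvec" (3), from world to camera coordinates, as OpenCV has them. Camera axes: x right, y down, z forward; pixel columns grow to the right and rows downward; lengths in m; the calibration is good to about 2 mm. A picture is of the moment at which its call begins. There is no depth.
- hand_in(): hands the job in, once; it reports no verdict.
The state is a dict: "time_s": time; "qpos": joint angles; "joint_vel": joint speeds; "tau": joint torques, N m; "ee_pos": TCP position; "eef_rot": TCP orientation; "force": force on the tool from outside, world axes, zero at the start; "moment": the same for the moment, N m; "grip_width": finger opening in m.
Only numpy, scipy, OpenCV 4.12 (cv2) and the standard library are available. Lean on these libraries where they do the work, as an engineer would, in place of code of your own. Each camera call takes 0.05 s, during which the arm holds its last target.

## Task

Before filling, try both empty glue syringes in the rack: press each plunger gently straight down, until it is fully home, or, if it goes stiff part-way, stop at once without forcing it. Leave the sound syringe standing in the rack with its plunger fully home; lift the stiff one out by its barrel and stand it nozzle-down in the grey reject pot with its plunger still part-way in. Leave the marker, the jar and the loupe where they are.

Things in the scene. Friction and masses are not known exactly. Their poses are not given: they have to be found in the camera images.
- syringe_1_mid (a point): Mid-height point, on the axis, of a loose empty syringe (100 g) standing nozzle-down in the rack, this point 13 mm above the rack's top. Opaque black barrel, 32 mm diameter, rim 50 mm above the point; nozzle tip 50 mm below it, last 12 mm only 14 mm wide. Two ears at the rim reach 26 mm out along +y and -y, so grip the barrel across x, 30 to 36 mm above the point. z runs up the barrel.
- thumb_1: White thumb disc of syringe 1's plunger, to be pressed straight down: 28 mm diameter, 4 mm thick, origin at the middle of its upper face. It stands 37.5 mm above the barrel's rim with the plunger fully out, 7.5 mm when fully home. Pushing it with more than 20 N cracks the barrel.
- plunger_1 (a joint): Travel of plunger 1 in m: 0 out, 0.030 home on a rubber seat (4 N per mm, dead stop at 0.0325); starts at 0 to 0.006. A sound one slides all the way with 2.5 to 3.5 N. The blocked one slides as easily to 0.013, then stiffens by 1.5 N per mm to a dead stop near 0.022; let go, it eases back up to 7 mm, still beyond 0.013. Which is blocked varies and cannot be seen.
- syringe_2_mid (a point): Mid-height point, on the axis, of a loose empty syringe (100 g) standing nozzle-down in the rack, this point 13 mm above the rack's top. Opaque black barrel, 32 mm diameter, rim 50 mm above the point; nozzle tip 50 mm below it, last 12 mm only 14 mm wide. Two ears at the rim reach 26 mm out along +y and -y, so grip the barrel across x, 30 to 36 mm above the point. z runs up the barrel.
- thumb_2: White thumb disc of syringe 2's plunger, to be pressed straight down: 28 mm diameter, 4 mm thick, origin at the middle of its upper face. It stands 37.5 mm above the barrel's rim with the plunger fully out, 7.5 mm when fully home. Pushing it with more than 20 N cracks the barrel.
- plunger_2 (a joint): Travel of plunger 2 in m: 0 out, 0.030 home on a rubber seat (4 N per mm, dead stop at 0.0325); starts at 0 to 0.006. A sound one slides all the way with 2.5 to 3.5 N. The blocked one slides as easily to 0.013, then stiffens by 1.5 N per mm to a dead stop near 0.022; let go, it eases back up to 7 mm, still beyond 0.013. Which is blocked varies and cannot be seen.
- rack: Fixed aluminium block 70 x 200 x 45 mm with two round 35 mm holes, 60 mm either side of its middle along its y axis, 37 mm deep; origin at the centre of its underside, z up.
- pot: Fixed round grey open reject pot, 60 mm outside diameter, 52 mm inside, 55 mm high, inner floor 5 mm above its underside; origin at the centre of its underside. A syringe set in it nozzle-down leans on the rim and stays.
- marker: Bystander: white paint marker lying down, 130 mm long, 17 mm thick; origin at the middle of its underside.
- bead_jar: Bystander: closed jar of stone beads, 56 mm in diameter, 60 mm tall; origin at the centre of its underside.
- loupe: Bystander: small dark metal eye loupe, 38 mm in diameter, 30 mm tall; origin at the centre of its underside.
There are look-alikes about, which are no part of the job. What is shaped like the part that bears syringe_1_mid but yellow is not meant.

How it is judged:
At the end, for the whole second after the job is handed in: One syringe is upright in its rack hole (moved < 12 mm, tilt < 0.12 rad), plunger in at least 27.5 mm; the other is nozzle-down in the pot (middle within 45 mm of its axis and < 64 mm above its underside, tilt < 0.8 rad), plunger in 11 to 24 mm; both at rest (((value of joint plunger_1 above 0.0275 m and distance of syringe_1_mid from where it was at the start of the episode below 0.012 m and z of syringe_1_mid in the frame of rack below 0.064 m and angle between syringe_1_mid's own z axis and vertical below 0.12 rad and value of joint plunger_2 between 0.011 and 0.024 m and horizontal distance between syringe_2_mid and pot below 0.045 m and z of syringe_2_mid in the frame of pot below 0.064 m and angle between syringe_2_mid's own z axis and vertical below 0.8 rad) or (value of joint plunger_2 above 0.0275 m and distance of syringe_2_mid from where it was at the start of the episode below 0.012 m and z of syringe_2_mid in the frame of rack below 0.064 m and angle between syringe_2_mid's own z axis and vertical below 0.12 rad and value of joint plunger_1 between 0.011 and 0.024 m and horizontal distance between syringe_1_mid and pot below 0.045 m and z of syringe_1_mid in the frame of pot below 0.064 m and angle between syringe_1_mid's own z axis and vertical below 0.8 rad)) and linear speed of each of thumb_1, thumb_2 below 0.02 m/s); the robot touches nothing.
It fails at once if a thumb disc is pushed with more than 20 N (contact force between any of thumb_1, thumb_2 and anything else above 20 N).
It fails at once if the marker, jar or loupe is moved more than 30 mm (distance of any of marker, bead_jar, loupe from where it was at the start of the episode above 0.03 m).
It also fails if it takes over 59 s, if anything falls off the work surface, if the arm or the gripper's body presses on something with over 40 N, if the wrist force passes 120 N, or if a joint passes its speed limit or range.

## Working session

There is one attempt and no reset: what is moved stays moved. The work goes in short steps, Python scripts to look and compute and a tool call to move; the robot and the scene stay as the last step left them, time stands still between calls to the robot, and variables do not carry over. Pictures are saved under pics/ and viewed, and the job is handed in when it is done.

Besides the shell and the picture viewer there is one more tool, called after "Emit:" by a JSON object that holds its "method" and its "body", one argument or row to a line. play_rows: Moves the arm, as the interface text tells. Its arguments: {"type":"object","properties":{"deltas":{"type":"array","items":{"type":"array","items":{"type":"array","items":{"type":"number"}}}},"grip_force":{"type":"number"}},"required":["deltas"]}

```bash
mkdir -p pics; python3 - <<'E'
from station import ctrl, viewer
import cv2
o=ctrl.get_obs();print({k:o[k] for k in o})
for n in("side","top"):
    c=viewer.camera(n);cv2.imwrite(f"pics/{n}0.png",c["img"][:,:,::-1]);print({k:c[k] for k in c if k!="img"})
E
```

```text
{'time_s': 0.0, 'qpos': array([-1.35358068e+00,  3.00483742e-01,  1.52160164e+00, -2.52476056e-05,
        1.32070140e+00, -6.65771935e-02]), 'joint_vel': array([-3.52163536e-04,  1.81315668e-03,  1.69289328e-03, -1.05662041e-03,
       -6.33713620e-05, -1.68608870e-03]), 'tau': array([ 3.26698946e-04, -5.31817102e+01, -3.52729797e+01,  7.08591565e-02,
        2.44798040e-02, -9.96976155e-05]), 'ee_pos': array([ 0.15394325, -0.52773234,  0.2048707 ]), 'eef_rot': array([-1.6168974 ,  1.56960194,  1.80849436]), 'force': array([-0.38016644, -0.00507817, -0.3272651 ]), 'moment': array([ 0.0592309 ,  0.02811748, -0.01616619]), 'grip_width': 0.0940147557006271}
{'fx': 388.737417316443, 'fy': 388.737417316443, 'cx': 258.3921699740461, 'cy': 192.29426899362696, 'rvec': array([ 2.25809983, -0.73660269,  0.29777245]), 'tvec': array([-0.4994282 ,  0.3395477 ,  0.72372162])}
{'fx': 359.82520615950534, 'fy': 359.82520615950534, 'cx': 256.44746306079355, 'cy': 186.44019536527108, 'rvec': array([ 2.19700007, -2.19510226,  0.0252184 ]), 'tvec': array([0.04231857, 0.61156691, 0.83747853])}
```

```bash
ls; ls pics
```

```text
pics
side0.png
top0.png
```

View pics/side0.png

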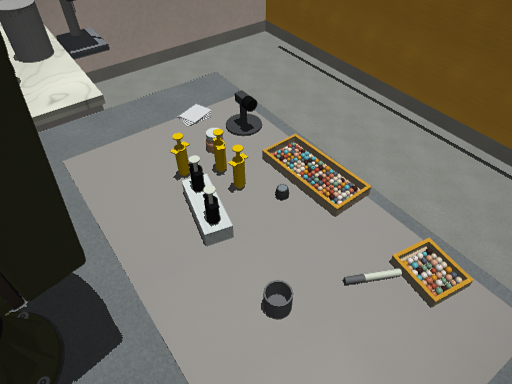

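View pics/top0.png

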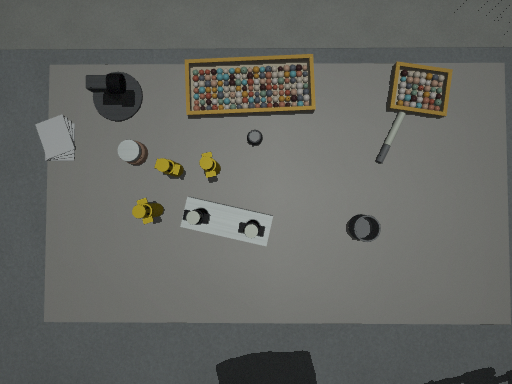

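The top view shows the rack with its white discs at about (194,217) and (251,230) and the pot at (363,228). The yellow decoys lie left of the rack. I'll zoom in to measure.

```bash
cat > h.py <<'E'
import numpy as np,cv2
from station import ctrl,viewer
class C: pass
def cam(n):
    d=viewer.camera(n);c=C();c.img=d["img"][:,:,::-1].copy();c.R=cv2.Rodrigues(d["rvec"])[0];c.t=np.array(d["tvec"]);c.K=np.array([[d["fx"],0,d["cx"]],[0,d["fy"],d["cy"]],[0,0,1]]);c.o=-c.R.T@c.t;return c
def ray(c,u,v): return c.R.T@np.linalg.inv(c.K)@np.array([u,v,1.])
def plane(c,u,v,z):
    r=ray(c,u,v);return c.o+r*(z-c.o[2])/r[2]
def proj(c,p):
    q=c.K@(c.R@np.array(p,float)+c.t);return q[:2]/q[2]
def tri(a,pa,b,pb):
    A=[];B=[]
    for c,p in((a,pa),(b,pb)):
        r=ray(c,*p);r/=np.linalg.norm(r);M=np.eye(3)-np.outer(r,r);A.append(M);B.append(M@c.o)
    return np.linalg.lstsq(np.vstack(A),np.hstack(B),rcond=None)[0]
E
python3 - <<'E'
from h import *
s=cam("side");t=cam("top")
print(t.o,s.o)
cv2.imwrite("pics/z1.png",cv2.resize(t.img[185:255,170:290],None,fx=6,fy=6,interpolation=cv2.INTER_CUBIC))
cv2.imwrite("pics/z2.png",cv2.resize(s.img[145:250,170:245],None,fx=5.5,fy=5.5,interpolation=cv2.INTER_CUBIC))
# rack mask top
hsv=cv2.cvtColor(t.img,cv2.COLOR_BGR2HSV)
for name,(x0,y0,x1,y1) in dict(rack=(170,185,290,255),pot=(335,205,390,250)).items():
    h=hsv[y0:y1,x0:x1]; print(name,h[5,5]); 
    m=(h[:,:,2]>150) if name=="rack" else (h[:,:,2]<75)
    cs=max(cv2.findContours(m.astype(np.uint8),cv2.RETR_EXTERNAL,cv2.CHAIN_APPROX_NONE)[0],key=cv2.contourArea)+[x0,y0]
    print(cv2.minAreaRect(cs),cv2.boxPoints(cv2.minAreaRect(cs)).tolist(),cv2.boundingRect(cs))
    if name=="rack":
        print([plane(t,*p,.045).round(4) for p in cv2.boxPoints(cv2.minAreaRect(cs))])
E
```

```text
[0.58029902 0.03108951 0.8599196 ] [ 0.2475461  -0.51651215  0.74861892]
rack [ 30   9 120]
((226.289794921875, 221.2249755859375), (88.1608657836914, 30.628034591674805), 12.804265975952148) [[179.91160583496094, 226.38902282714844], [186.6994171142578, 196.5226287841797], [272.66796875, 216.06092834472656], [265.88018798828125, 245.9273223876953]] (180, 197, 93, 49)
[array([0.5197, 0.2156, 0.045 ]), array([0.5873, 0.2007, 0.045 ]), array([0.5434, 0.0057, 0.045 ]), array([0.4763, 0.021 , 0.045 ])]
pot [ 40   6 126]
((362.5, 227.0), (26.0, 33.0), 90.0) [[346.0, 214.0], [379.0, 214.0], [379.0, 240.0], [346.0, 240.0]] (346, 214, 34, 27)
```

View pics/z1.png

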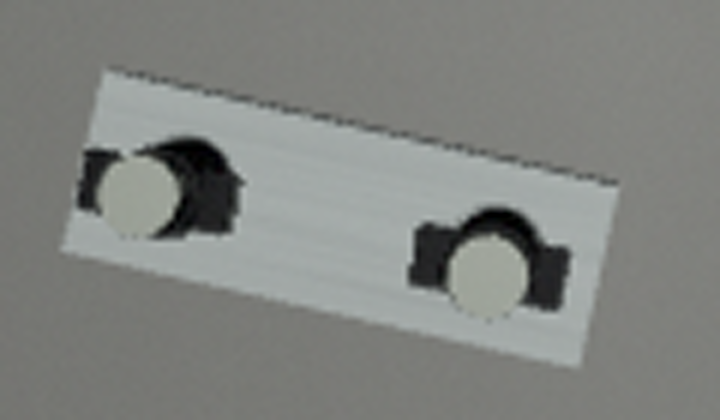

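View pics/z2.png

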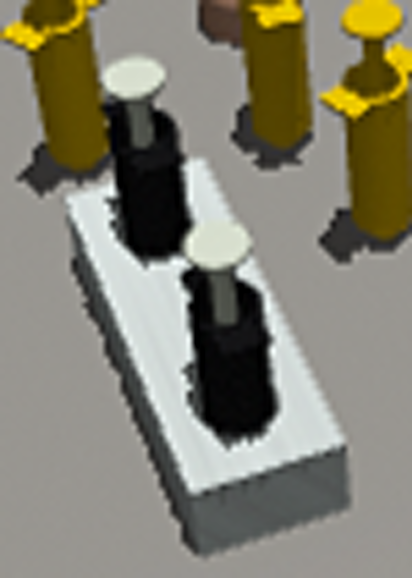

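```bash
python3 - <<'E'
from h import *
s=cam("side");t=cam("top")
T=lambda x,y:((x+.5)/6-.5+170,(y+.5)/6-.5+185)
S=lambda x,y:((x+.5)/5.5-.5+170,(y+.5)/5.5-.5+145)
for n,a,b in(("A",(137,196),(134,77)),("B",(488,277),(218,245))):
    p=tri(t,T(*a),s,S(*b));print(n,p,proj(t,p)-T(*a),proj(s,p)-S(*b), "at top plane z of tri", plane(t,*T(*a),p[2]))
# ears at z=.108
for n,ps in(("A",[(82,182),(236,207)]),("B",[(413,255),(566,280)])):
    q=[plane(t,*T(*p),.108) for p in ps];print(n,q,(q[0]+q[1])/2,np.arctan2(-(q[0]-q[1])[0],(q[0]-q[1])[1]),np.linalg.norm(q[0]-q[1]))
cv2.imwrite("pics/p1.png",np.hstack([cv2.resize(t.img[200:255,330:400],None,fx=5.5,fy=5.5,interpolation=cv2.INTER_CUBIC)[:300], cv2.resize(s.img[270:325,250:305],None,fx=5.5,fy=5.5,interpolation=cv2.INTER_CUBIC)[:300]]))
E
```

```text
A [0.54564502 0.16918657 0.13737106] [ 0.22504247 -0.36892577] [-0.35542861 -0.01227095] at top plane z of tri [0.54490515 0.169634   0.13737106]
B [0.51916259 0.05157144 0.14124142] [ 0.19553004 -0.33266681] [-0.34452332  0.00252202] at top plane z of tri [0.51850213 0.05195961 0.14124142]
A [array([0.5482991 , 0.19452033, 0.108     ]), array([0.53970951, 0.1406942 , 0.108     ])] [0.5440043  0.16760727 0.108     ] -0.1582459252522666 0.05450718670751421
B [array([0.52319596, 0.07899659, 0.108     ]), array([0.51466963, 0.02585991, 0.108     ])] [0.5189328  0.05242825 0.108     ] -0.15910418750350336 0.05381640355340783
```

View pics/p1.png

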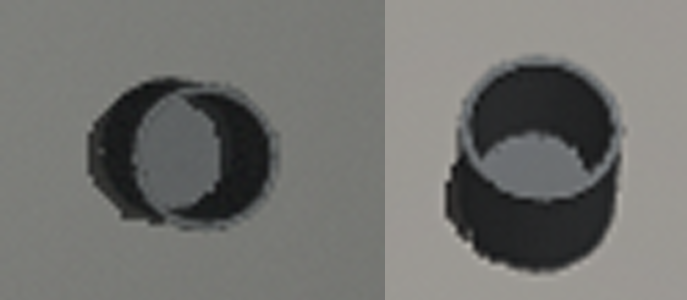

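```bash
python3 - <<'E'
from h import *
from scipy.spatial.transform import Rotation as Ro
s=cam("side");t=cam("top")
T=lambda x,y:((x+.5)/5.5-.5+330,(y+.5)/5.5-.5+200)
S=lambda x,y:((x-385+.5)/5.5-.5+250,(y+.5)/5.5-.5+270)
print("pot",plane(t,*T(203.5,157),.055),plane(s,*S(542,128),.055))
pl=[plane(s,*S(*p),.055) for p in((460,130),(624,130))];print((pl[0]+pl[1])/2)
o=ctrl.get_obs();R=Ro.from_euler("xyz",o["eef_rot"]).as_matrix();print(R.round(3),o["time_s"])
for v in((.544,.169),(.519,.052)): print(v, "tooldelta",R.T@(np.array([*v,.16])-o["ee_pos"]))
g=np.arctan2(R[1,1],R[0,1]);print("jaw yaw",g)
hsv=cv2.cvtColor(t.img,cv2.COLOR_BGR2HSV)
m=cv2.inRange(hsv,(20,150,100),(35,255,255))
for c in cv2.findContours(m,cv2.RETR_EXTERNAL,cv2.CHAIN_APPROX_SIMPLE)[0]:
    if 60<cv2.contourArea(c)<1500:
        b=cv2.boundingRect(c);print(b,plane(t,b[0]+b[2]/2,b[1]+b[3]/2,.11))
E
```

```text
pot [ 0.5174583  -0.20238242  0.055     ] [ 0.51683687 -0.20621177  0.055     ]
[ 0.51632558 -0.2068527   0.055     ]
[[-0.    0.28 -0.96]
 [ 0.   -0.96 -0.28]
 [-1.   -0.   -0.  ]] 0.4
(0.544, 0.169) tooldelta [ 0.04547808 -0.55987023 -0.56955853]
(0.519, 0.052) tooldelta [ 0.04545647 -0.45454976 -0.51279941]
jaw yaw -1.2870105974878716
(132, 198, 21, 26) [0.55640494 0.27955608 0.11      ]
(154, 158, 27, 17) [0.6496386  0.22808621 0.11      ]
(200, 152, 16, 26) [0.65277501 0.14300258 0.11      ]
```

Emit:
{"method": "play_rows", "body": {
  "deltas": [
    [[0, 0, 0, -0.141, 0, 0, 0], [0, 0, 0, -0.141, 0, 0, 0], [0, 0, 0, -0.141, 0, 0, 0], [0, 0, 0, -0.141, 0, 0, 0], [0, 0, 0, -0.141, 0, 0, 0], [0, 0, 0, -0.141, 0, 0, 0], [0, 0, 0, -0.141, 0, 0, 0], [0, 0, 0, -0.14, 0, 0, 0]]
  ]
}}

```text
time_s: 1.2
ee_pos: [0.154, -0.528, 0.2055]
eef_rot: [-1.818, 1.571, 2.74]
force: [0.1, -0.2, -0.3]
grip_width: 0.0334
```

Emit:
{"method": "play_rows", "body": {
  "deltas": [
    [[0, 18, -42, 0, 0, 0, 0], [0, 18, -42, 0, 0, 0, 0], [0, 18, -42, 0, 0, 0, 0], [0, 18, -42, 0, 0, 0, 0], [0, 18, -42, 0, 0, 0, 0], [0, 18, -42, 0, 0, 0, 0], [0, 18, -42, 0, 0, 0, 0], [0, 18, -42, 0, 0, 0, 0], [0, 18, -42, 0, 0, 0, 0], [0, 18, -42, 0, 0, 0, 0]]
  ]
}}

```text
time_s: 2.2
ee_pos: [0.3993, -0.1403, 0.2058]
eef_rot: [1.289, 1.57, -0.441]
force: [1.3, -0.8, -0.2]
grip_width: 0.0005
```

```bash
cat > d.py <<'E'
import sys
from h import *
from scipy.spatial.transform import Rotation as Ro
def d(*v):
    o=ctrl.get_obs();R=Ro.from_euler("xyz",o["eef_rot"]).as_matrix()
    print("t",o["time_s"],"pos",o["ee_pos"].round(4),"F",o["force"].round(2),"w",o["grip_width"],"jaw",np.arctan2(R[1,1],R[0,1]).round(4),"tilt",R[:,0].round(4))
    if v: print("delta mm",(1e3*R.T@(np.array(v)-o["ee_pos"])).round(1))
d(*map(float,sys.argv[1:]))
E
python3 d.py .519 .052 .16
```

```text
t 2.2 pos [ 0.3993 -0.1403  0.2058] F [ 1.26 -0.82 -0.23] w 0.0005265602593798146 jaw -0.1601 tilt [ 7.e-04 -3.e-04 -1.e+00]
delta mm [  45.8   87.5 -208.9]
```

Emit:
{"method": "play_rows", "body": {
  "deltas": [
    [[0, 17.5, -42, 0, 0, 0, 0], [0, 17.5, -42, 0, 0, 0, 0], [0, 17.5, -42, 0, 0, 0, 0], [0, 17.5, -42, 0, 0, 0, 0], [0, 17.5, -42, 0, 0, 0, 0], [20, 0, 0, 0, 0, 0, 0], [20, 0, 0, 0, 0, 0, 0], [0, 0, 0, 0, 0, 0, 0]]
  ]
}}

```text
time_s: 3.0
ee_pos: [0.5173, 0.0516, 0.1631]
eef_rot: [-1.376, 1.567, -3.106]
force: [-0.5, -0.8, -0.2]
grip_width: 0.0002
```

```bash
python3 d.py .519 .052 .1415
python3 - <<'E'
from h import *
s=cam("side");t=cam("top")
a=cv2.resize(t.img[180:270,170:290],None,fx=4,fy=4,interpolation=cv2.INTER_CUBIC)
b=cv2.resize(s.img[140:230,165:255],None,fx=4,fy=4,interpolation=cv2.INTER_CUBIC)
cv2.imwrite("pics/b1.png",np.hstack([b,a[:, :430]]))
E
```

```text
t 3.0 pos [0.5173 0.0516 0.1631] F [-0.47 -0.75 -0.21] w 0.000210249558027936 jaw -0.1594 tilt [-4.3e-03 -2.0e-04 -1.0e+00]
delta mm [21.6  1.7 -0.7]
```

View pics/b1.png

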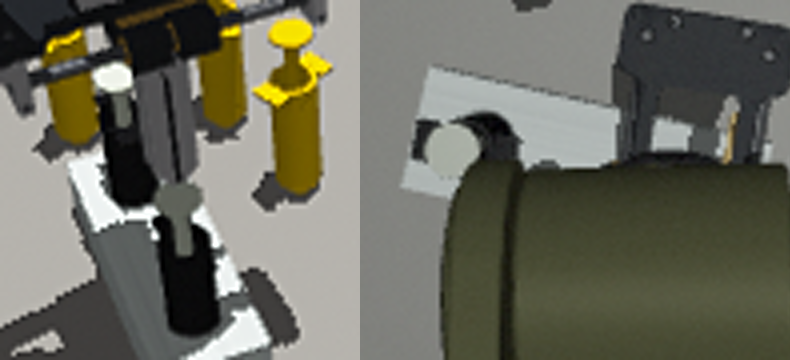

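The side view shows the closed fingers directly above the near disc, so I'll descend gently.

Emit:
{"method": "play_rows", "body": {
  "deltas": [
    [[6, 0.8, -0.3, 0, 0, 0, 0], [6, 0.8, -0.3, 0, 0, 0, 0], [4, 0, 0, 0, 0, 0, 0], [1.5, 0, 0, 0, 0, 0, 0], [1.5, 0, 0, 0, 0, 0, 0], [1.5, 0, 0, 0, 0, 0, 0], [1.5, 0, 0, 0, 0, 0, 0]]
  ]
}}

```text
time_s: 3.8
ee_pos: [0.5202, 0.0517, 0.1435]
eef_rot: [1.798, 1.57, 0.067]
force: [-0.3, -0.2, 2.3]
grip_width: 0.0006
```

Emit:
{"method": "play_rows", "body": {
  "deltas": [
    [[1, 0, 0, 0, 0, 0, 0], [1, 0, 0, 0, 0, 0, 0], [1, 0, 0, 0, 0, 0, 0], [1, 0, 0, 0, 0, 0, 0]]
  ]
}}

```text
time_s: 4.2
ee_pos: [0.5202, 0.0517, 0.1395]
eef_rot: [1.876, 1.571, 0.145]
force: [-0.3, 0.2, 2.3]
grip_width: 0.0004
```

Emit:
{"method": "play_rows", "body": {
  "deltas": [
    [[1, 0, 0, 0, 0, 0, 0], [1, 0, 0, 0, 0, 0, 0], [1, 0, 0, 0, 0, 0, 0], [1, 0, 0, 0, 0, 0, 0]]
  ]
}}

```text
time_s: 4.6
ee_pos: [0.5201, 0.0517, 0.1354]
eef_rot: [-2.392, 1.571, 2.161]
force: [0.0, 0.1, 2.9]
grip_width: 0.0008
```

Emit:
{"method": "play_rows", "body": {
  "deltas": [
    [[1, 0, 0, 0, 0, 0, 0], [1, 0, 0, 0, 0, 0, 0], [1, 0, 0, 0, 0, 0, 0], [1, 0, 0, 0, 0, 0, 0]]
  ]
}}

```text
time_s: 5.0
ee_pos: [0.5201, 0.0517, 0.1314]
eef_rot: [-1.643, 1.571, 2.91]
force: [0.1, -0.1, 2.1]
grip_width: 0.0005
```

Emit:
{"method": "play_rows", "body": {
  "deltas": [
    [[1, 0, 0, 0, 0, 0, 0], [1, 0, 0, 0, 0, 0, 0]]
  ]
}}

```text
time_s: 5.2
ee_pos: [0.5201, 0.0517, 0.1294]
eef_rot: [1.706, 1.571, -0.025]
force: [0.4, 0.7, 2.7]
grip_width: 0.0004
```

Emit:
{"method": "play_rows", "body": {
  "deltas": [
    [[1, 0, 0, 0, 0, 0, 0], [1, 0, 0, 0, 0, 0, 0]]
  ]
}}

```text
time_s: 5.4
ee_pos: [0.5201, 0.0517, 0.1274]
eef_rot: [1.379, 1.571, -0.351]
force: [-0.4, -1.5, 3.0]
grip_width: 0.0002
```

Emit:
{"method": "play_rows", "body": {
  "deltas": [
    [[1, 0, 0, 0, 0, 0, 0], [1, 0, 0, 0, 0, 0, 0], [1, 0, 0, 0, 0, 0, 0], [1, 0, 0, 0, 0, 0, 0]]
  ]
}}

```text
time_s: 5.8
ee_pos: [0.5201, 0.0517, 0.1234]
eef_rot: [-2.54, 1.571, 2.013]
force: [0.2, -0.2, 1.4]
grip_width: 0.0005
```

Emit:
{"method": "play_rows", "body": {
  "deltas": [
    [[1, 0, 0, 0, 0, 0, 0], [1, 0, 0, 0, 0, 0, 0], [1, 0, 0, 0, 0, 0, 0], [1, 0, 0, 0, 0, 0, 0]]
  ]
}}

```text
time_s: 6.2
ee_pos: [0.5201, 0.0517, 0.1194]
eef_rot: [-2.566, 1.571, 1.987]
force: [0.2, 0.5, 2.1]
grip_width: 0.0003
```

B is sound, so I'll press it home onto the seat.

Emit:
{"method": "play_rows", "body": {
  "deltas": [
    [[1, 0, 0, 0, 0, 0, 0], [1, 0, 0, 0, 0, 0, 0], [1, 0, 0, 0, 0, 0, 0]]
  ]
}}

```text
time_s: 6.5
ee_pos: [0.5201, 0.0517, 0.1164]
eef_rot: [1.756, 1.571, 0.025]
force: [0.7, 0.3, 2.5]
grip_width: 0.0005
```

Emit:
{"method": "play_rows", "body": {
  "deltas": [
    [[0.7, 0, 0, 0, 0, 0, 0], [0.3, 0, 0, 0, 0, 0, 0]]
  ]
}}

```text
time_s: 6.7
ee_pos: [0.5202, 0.0517, 0.1154]
eef_rot: [1.897, 1.571, 0.166]
force: [0.7, 0.1, 2.9]
grip_width: 0.0004
```

Emit:
{"method": "play_rows", "body": {
  "deltas": [
    [[0.7, 0, 0, 0, 0, 0, 0]]
  ]
}}

```text
time_s: 6.8
ee_pos: [0.5203, 0.0517, 0.1149]
eef_rot: [1.781, 1.57, 0.05]
force: [-0.2, 0.3, 5.3]
grip_width: 0.0003
```

Emit:
{"method": "play_rows", "body": {
  "deltas": [
    [[0.5, 0, 0, 0, 0, 0, 0]]
  ]
}}

```text
time_s: 6.9
ee_pos: [0.5204, 0.0517, 0.1146]
eef_rot: [1.777, 1.57, 0.046]
force: [0.2, -0.7, 7.0]
grip_width: 0.0008
```

Emit:
{"method": "play_rows", "body": {
  "deltas": [
    [[-4, 0, 0, 0, 0, 0, 0], [-20, 0, 0, 0, 0, 0, 0], [-25, 0, 0, 0, 0, 0, 0], [0, 1.8, -40, 0, 0, 0, 0], [0, 1.8, -40, 0, 0, 0, 0], [0, 1.8, -39, 0, 0, 0, 0], [0, 0, 0, 0, 0, 0, 0]]
  ]
}}

```text
time_s: 7.6
ee_pos: [0.5443, 0.1718, 0.1628]
eef_rot: [-1.933, 1.57, 2.623]
force: [-0.0, -0.4, -0.5]
grip_width: 0.0005
```

```bash
python3 d.py .545 .1692 .1455
python3 - <<'E'
from h import *
s=cam("side");t=cam("top")
a=cv2.resize(t.img[180:270,170:290],None,fx=4,fy=4,interpolation=cv2.INTER_CUBIC)
b=cv2.resize(s.img[140:230,165:255],None,fx=4,fy=4,interpolation=cv2.INTER_CUBIC)
cv2.imwrite("pics/a1.png",np.hstack([b,a[:, :430]]))
E
```

```text
t 7.6 pos [0.5443 0.1718 0.1628] F [-0.   -0.36 -0.53] w 0.00046538922334557427 jaw -0.1565 tilt [-7.e-04  4.e-04 -1.e+00]
delta mm [17.3  1.1  2.5]
```

View pics/a1.png

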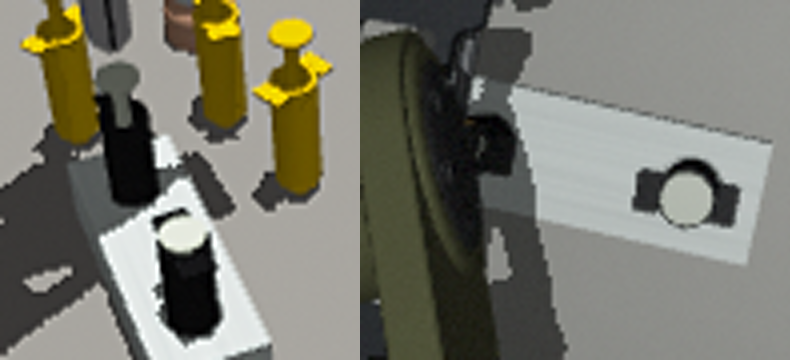

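Syringe B's disc now sits just above its rim, and the fingers are over A. I'll press A the same way.

Emit:
{"method": "play_rows", "body": {
  "deltas": [
    [[6, 0, 0, 0, 0, 0, 0], [6, 0, 0, 0, 0, 0, 0], [4, 0, 0, 0, 0, 0, 0]]
  ]
}}

```text
time_s: 8.0
ee_pos: [0.5442, 0.1674, 0.1464]
eef_rot: [-1.117, 1.57, -2.849]
force: [0.1, -0.1, 0.1]
grip_width: 0.0004
```

Emit:
{"method": "play_rows", "body": {
  "deltas": [
    [[1.5, 0, 0, 0, 0, 0, 0], [1.5, 0, 0, 0, 0, 0, 0], [1, 0, 0, 0, 0, 0, 0], [1, 0, 0, 0, 0, 0, 0]]
  ]
}}

```text
time_s: 8.4
ee_pos: [0.5445, 0.1683, 0.1423]
eef_rot: [2.055, 1.571, 0.324]
force: [-0.6, 0.3, -0.1]
grip_width: 0.0004
```

Emit:
{"method": "play_rows", "body": {
  "deltas": [
    [[1, 0, 0, 0, 0, 0, 0], [1, 0, 0, 0, 0, 0, 0], [1, 0, 0, 0, 0, 0, 0]]
  ]
}}

```text
time_s: 8.7
ee_pos: [0.5445, 0.1683, 0.1393]
eef_rot: [1.98, 1.57, 0.249]
force: [0.3, 1.0, 2.7]
grip_width: 0.0004
```

Contact at about 0.1395. I'll go on in small steps toward 0.1325.

Emit:
{"method": "play_rows", "body": {
  "deltas": [
    [[1, 0, 0, 0, 0, 0, 0], [1, 0, 0, 0, 0, 0, 0], [1, 0, 0, 0, 0, 0, 0], [1, 0, 0, 0, 0, 0, 0], [1, 0, 0, 0, 0, 0, 0], [1, 0, 0, 0, 0, 0, 0]]
  ]
}}

```text
time_s: 9.3
ee_pos: [0.5444, 0.1683, 0.1332]
eef_rot: [2.948, 1.571, 1.218]
force: [0.5, 0.4, 3.7]
grip_width: 0.0005
```

Emit:
{"method": "play_rows", "body": {
  "deltas": [
    [[1, 0, 0, 0, 0, 0, 0], [1, 0, 0, 0, 0, 0, 0]]
  ]
}}

```text
time_s: 9.5
ee_pos: [0.5445, 0.1683, 0.1313]
eef_rot: [1.776, 1.571, 0.045]
force: [0.2, -0.0, 4.7]
grip_width: 0.0003
```

Emit:
{"method": "play_rows", "body": {
  "deltas": [
    [[1, 0, 0, 0, 0, 0, 0]]
  ]
}}

```text
time_s: 9.6
ee_pos: [0.5446, 0.1683, 0.1305]
eef_rot: [1.934, 1.57, 0.203]
force: [0.1, 0.5, 6.1]
grip_width: 0.0005
```

A is stiff: 6.1 N and rising at about 15 mm. I'll back off, open, and go down around its barrel.

Emit:
{"method": "play_rows", "body": {
  "deltas": [
    [[-5, 0, 0, 0, 0, 0, 0], [-30, 0, 0, 0, 0, 0, 0], [-5, 0.2, -0.6, 0, 0, 0, 60], [0, 0, 0, 0, 0, 0, 60], [0, 0, 0, 0, 0, 0, 60], [0, 0, 0, 0, 0, 0, 60], [0, 0, 0, 0, 0, 0, 60], [0, 0, 0, 0, 0, 0, 60]]
  ]
}}

```text
time_s: 10.4
ee_pos: [0.5446, 0.1688, 0.1698]
eef_rot: [-1.169, 1.57, -2.9]
force: [0.3, -0.5, 0.2]
grip_width: 0.045
```

```bash
python3 d.py .545 .169 .072
python3 - <<'E'
from h import *
s=cam("side")
b=cv2.resize(s.img[120:230,155:255],None,fx=5,fy=5,interpolation=cv2.INTER_CUBIC)
cv2.imwrite("pics/a2.png",b)
E
```

```text
t 10.4 pos [0.5446 0.1688 0.1698] F [ 0.31 -0.47  0.21] w 0.044953571816722014 jaw -0.1601 tilt [-7.e-04 -2.e-04 -1.e+00]
delta mm [97.8  0.4 -0.3]
```

View pics/a2.png

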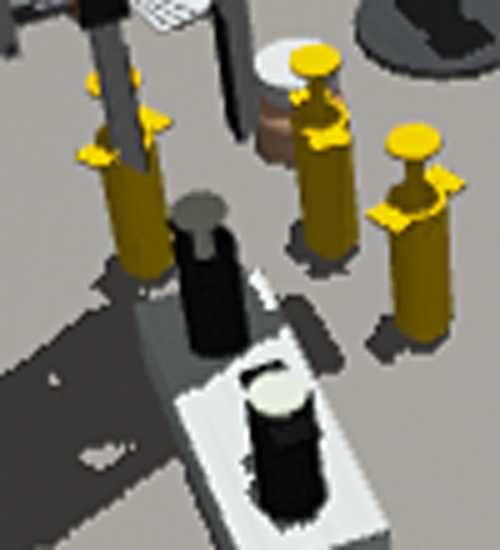

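Emit:
{"method": "play_rows", "body": {
  "deltas": [
    [[0, 0, 0, 0, 0, 0, 60], [0, 0, 0, 0, 0, 0, 60], [15, 0, 0, 0, 0, 0, 60], [20, 0, 0, 0, 0, 0, 60], [20, 0, 0, 0, 0, 0, 60], [20, 0, 0, 0, 0, 0, 60], [15, 0, 0, 0, 0, 0, 60], [8, 0, 0, 0, 0, 0, 60], [0, 0, 0, 0, 0, 0, 60]]
  ]
}}

```text
time_s: 11.35
ee_pos: [0.5444, 0.1688, 0.0715]
eef_rot: [-1.172, 1.569, -2.903]
force: [0.7, -0.1, 0.7]
grip_width: 0.0601
```

```bash
python3 d.py .545 .169 .072
python3 - <<'E'
from h import *
s=cam("side")
b=cv2.resize(s.img[120:230,155:255],None,fx=5,fy=5,interpolation=cv2.INTER_CUBIC)
cv2.imwrite("pics/a3.png",b)
E
```

```text
t 11.35 pos [0.5444 0.1688 0.0715] F [ 0.71 -0.07  0.67] w 0.060134495072602365 jaw -0.16 tilt [-1.3e-03 -3.0e-04 -1.0e+00]
delta mm [-0.5  0.6 -0.3]
```

View pics/a3.png

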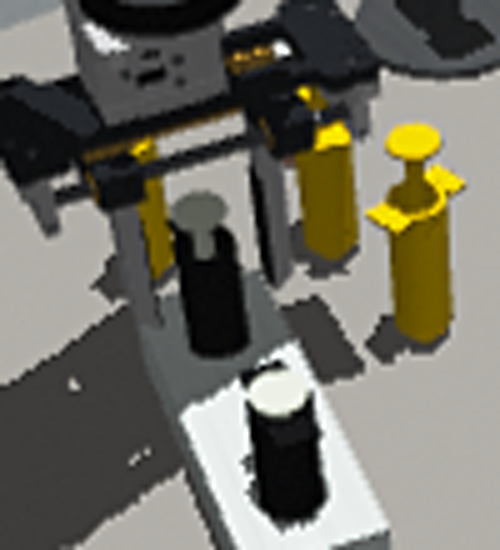

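Emit:
{"method": "play_rows", "body": {
  "deltas": [
    [[0, 0, 0, 0, 0, 0, 20], [0, 0, 0, 0, 0, 0, 20], [0, 0, 0, 0, 0, 0, 20], [0, 0, 0, 0, 0, 0, 20], [0, 0, 0, 0, 0, 0, 20], [0, 0, 0, 0, 0, 0, 20], [0, 0, 0, 0, 0, 0, 20]]
  ],
  "grip_force": 20
}}

```text
time_s: 12.1
ee_pos: [0.5448, 0.1689, 0.0725]
eef_rot: [2.072, 1.57, 0.341]
force: [-0.8, 0.0, 4.8]
grip_width: 0.0305
```

Emit:
{"method": "play_rows", "body": {
  "deltas": [
    [[-8, 0, 0, 0, 0, 0, 20], [-10, 0, 0, 0, 0, 0, 20], [-12, 0, 0, 0, 0, 0, 20], [-15, 0, 0, 0, 0, 0, 20], [-20, 0, 0, 0, 0, 0, 20], [-15, 0, 0, 0, 0, 0, 20], [-10, 0, 0, 0, 0, 0, 20], [0, 0, 0, 0, 0, 0, 20]]
  ]
}}

```text
time_s: 12.9
ee_pos: [0.5452, 0.169, 0.164]
eef_rot: [1.965, 1.568, 0.234]
force: [0.6, -0.7, -1.6]
grip_width: 0.0304
```

```bash
python3 d.py .517 -.204 .1615
python3 - <<'E'
from h import *
s=cam("side")
b=cv2.resize(s.img[100:220,145:265],None,fx=4.5,fy=4.5,interpolation=cv2.INTER_CUBIC)
cv2.imwrite("pics/a4.png",b)
E
```

```text
t 12.9 pos [0.5452 0.169  0.164 ] F [ 0.59 -0.68 -1.63] w 0.030399292196586714 jaw -0.16 tilt [ 2.5e-03  6.0e-04 -1.0e+00]
delta mm [  2.2  31.5 372.7]
```

View pics/a4.png

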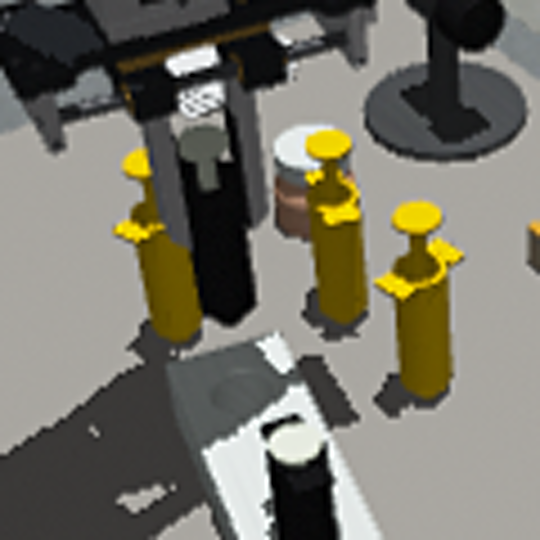

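Syringe A is out of its hole. Its nozzle would pass close to B's disc, so I'll raise it more before crossing.

Emit:
{"method": "play_rows", "body": {
  "deltas": [
    [[-15, 0, 0, 0, 0, 0, 20], [-20, 0, 0, 0, 0, 0, 20], [-10, 0, 0, 0, 0, 0, 20]]
  ]
}}

```text
time_s: 13.25
ee_pos: [0.5448, 0.1689, 0.2079]
eef_rot: [2.037, 1.57, 0.306]
force: [-0.5, 0.1, -1.1]
grip_width: 0.0305
```

Emit:
{"method": "play_rows", "body": {
  "deltas": [
    [[0, 2, 20, 0, 0, 0, 20], [0, 4, 38, 0, 0, 0, 20], [0, 4, 45, 0, 0, 0, 20], [0, 4, 45, 0, 0, 0, 20], [0, 4, 45, 0, 0, 0, 20], [0, 4, 45, 0, 0, 0, 20], [0, 3, 45, 0, 0, 0, 20], [0, 3, 42, 0, 0, 0, 20], [0, 2, 30, 0, 0, 0, 20], [0, 1.5, 17.5, 0, 0, 0, 20]]
  ]
}}

```text
time_s: 14.25
ee_pos: [0.5158, -0.2059, 0.2064]
eef_rot: [-1.74, 1.57, 2.81]
force: [-0.5, 0.7, -1.2]
grip_width: 0.0305
```

Emit:
{"method": "play_rows", "body": {
  "deltas": [
    [[10, 0, 0, 0, 0, 0, 20], [20, 0, 0, 0, 0, 0, 20], [0, 0, 0, 0, 0, 0, 20]]
  ]
}}

```text
time_s: 14.55
ee_pos: [0.5156, -0.2022, 0.1742]
eef_rot: [-1.897, 1.566, 2.656]
force: [0.5, -0.4, -2.3]
grip_width: 0.0305
```

```bash
python3 d.py .517 -.204 .072
python3 - <<'E'
from h import *
s=cam("side");t=cam("top")
b=cv2.resize(s.img[190:330,220:340],None,fx=4,fy=4,interpolation=cv2.INTER_CUBIC)
cv2.imwrite("pics/c1.png",np.hstack([b,cv2.resize(t.img[185:325,320:400],None,fx=4,fy=4)]))
E
```

```text
t 14.55 pos [ 0.5156 -0.2022  0.1742] F [ 0.55 -0.35 -2.28] w 0.03052523955373137 jaw -0.159 tilt [-0.0044  0.0023 -1.    ]
delta mm [102.2   2.2   1.7]
```

View pics/c1.png

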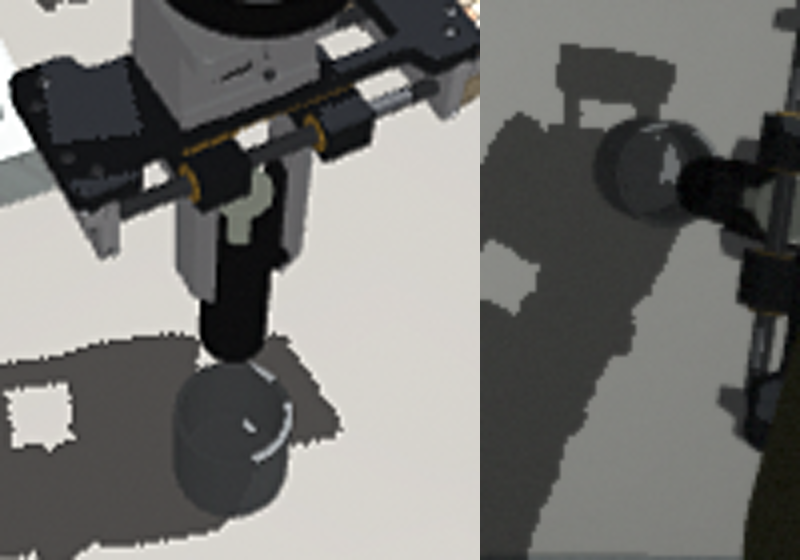

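Emit:
{"method": "play_rows", "body": {
  "deltas": [
    [[10, 1, 0.8, 0, 0, 0, 20], [20, 0, 0, 0, 0, 0, 20], [15, 0, 0, 0, 0, 0, 20], [8, 0, 0, 0, 0, 0, 20], [6, 0, 0, 0, 0, 0, 20]]
  ]
}}

```text
time_s: 15.15
ee_pos: [0.5175, -0.2047, 0.1179]
eef_rot: [1.985, 1.571, 0.255]
force: [0.3, -1.0, -1.1]
grip_width: 0.0307
```

```bash
python3 d.py .517 -.204 .071
python3 - <<'E'
from h import *
s=cam("side");t=cam("top")
b=cv2.resize(s.img[210:330,220:340],None,fx=4.5,fy=4.5,interpolation=cv2.INTER_CUBIC)
cv2.imwrite("pics/c2.png",b)
E
```

```text
t 15.15 pos [ 0.5175 -0.2047  0.1179] F [ 0.27 -0.97 -1.1 ] w 0.030669008843493814 jaw -0.1598 tilt [ 1.e-04  0.e+00 -1.e+00]
delta mm [46.9 -0.6 -0.6]
```

View pics/c2.png

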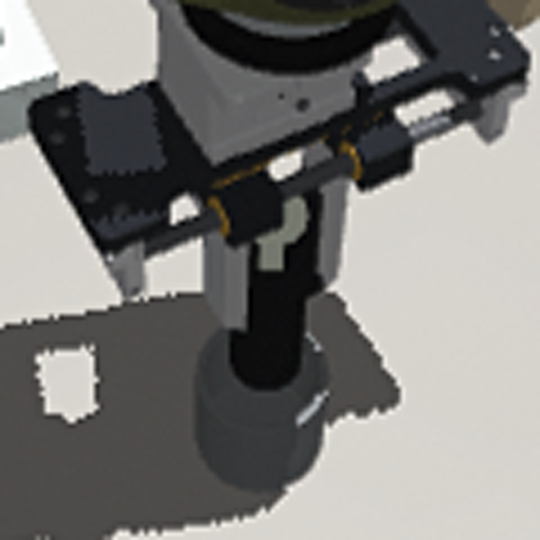

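The nozzle is centred in the pot mouth, so I'll go on down.

Emit:
{"method": "play_rows", "body": {
  "deltas": [
    [[10, 0, 0, 0, 0, 0, 20], [12, 0, 0, 0, 0, 0, 20], [10, 0, 0, 0, 0, 0, 20], [6, 0, 0, 0, 0, 0, 20], [4, 0, 0, 0, 0, 0, 20]]
  ]
}}

```text
time_s: 15.75
ee_pos: [0.5171, -0.2048, 0.0754]
eef_rot: [-1.908, 1.57, 2.644]
force: [-0.2, 0.4, -1.5]
grip_width: 0.0306
```

Emit:
{"method": "play_rows", "body": {
  "deltas": [
    [[2, 0, 0, 0, 0, 0, 20], [1, 0, 0, 0, 0, 0, 20], [0, 0, 0, 0, 0, 0, 20]]
  ]
}}

```text
time_s: 16.05
ee_pos: [0.5174, -0.2049, 0.0734]
eef_rot: [1.374, 1.57, -0.357]
force: [0.8, -0.9, -1.5]
grip_width: 0.0302
```

Emit:
{"method": "play_rows", "body": {
  "deltas": [
    [[1, 0, 0, 0, 0, 0, 20], [1, 0, 0, 0, 0, 0, 20], [0, 0, 0, 0, 0, 0, 20]]
  ]
}}

```text
time_s: 16.35
ee_pos: [0.5173, -0.2048, 0.0712]
eef_rot: [-1.896, 1.571, 2.657]
force: [0.4, -0.2, -1.3]
grip_width: 0.0305
```

Emit:
{"method": "play_rows", "body": {
  "deltas": [
    [[1, 0, 0, 0, 0, 0, 20], [0, 0, 0, 0, 0, 0, 20]]
  ]
}}

```text
time_s: 16.55
ee_pos: [0.5173, -0.2049, 0.0702]
eef_rot: [-1.844, 1.571, 2.708]
force: [-0.1, 0.9, -1.0]
grip_width: 0.0302
```

Emit:
{"method": "play_rows", "body": {
  "deltas": [
    [[0.7, 0, 0, 0, 0, 0, 20], [0, 0, 0, 0, 0, 0, 34], [0, 0, 0, 0, 0, 0, 40], [0, 0, 0, 0, 0, 0, 50], [0, 0, 0, 0, 0, 0, 65], [0, 0, 0, 0, 0, 0, 80], [0, 0, 0, 0, 0, 0, 90], [0, 0, 0, 0, 0, 0, 90], [0, 0, 0, 0, 0, 0, 90]]
  ]
}}

```text
time_s: 17.45
ee_pos: [0.5173, -0.2048, 0.0695]
eef_rot: [-2.137, 1.571, 2.415]
force: [0.0, 0.5, -0.5]
grip_width: 0.0844
```

```bash
python3 d.py
python3 - <<'E'
from h import *
s=cam("side");t=cam("top")
b=cv2.resize(s.img[210:330,220:340],None,fx=4.5,fy=4.5,interpolation=cv2.INTER_CUBIC)
cv2.imwrite("pics/c3.png",b)
E
```

```text
t 17.45 pos [ 0.5173 -0.2048  0.0695] F [ 0.04  0.49 -0.5 ] w 0.08443041193005382 jaw -0.16 tilt [-0.  0. -1.]
```

View pics/c3.png

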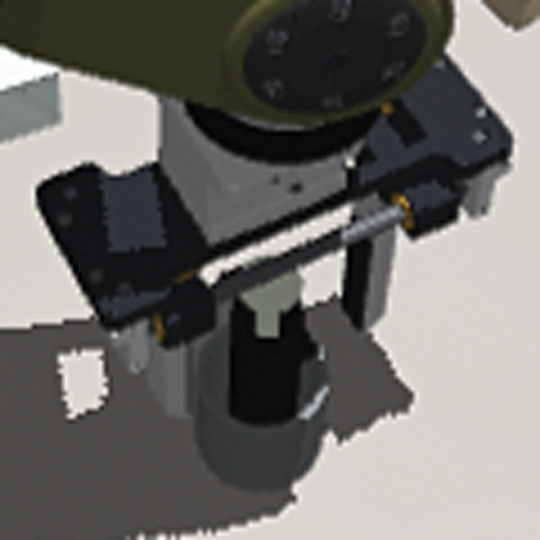

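Emit:
{"method": "play_rows", "body": {
  "deltas": [
    [[-10, 0, 0, 0, 0, 0, 94], [-25, 0, 0, 0, 0, 0, 94], [-35, 0, 0, 0, 0, 0, 94], [-40, 0, 0, 0, 0, 0, 94], [-40, 0, 0, 0, 0, 0, 94], [0, -35, 20, 0, 0, 0, 94], [0, -45, 20, 0, 0, 0, 94], [0, -45, 20, 0, 0, 0, 94], [0, -20, 20, 0, 0, 0, 94], [0, 0, 0, 0, 0, 0, 94]]
  ]
}}

```text
time_s: 18.55
ee_pos: [0.3594, -0.2619, 0.2208]
eef_rot: [0.825, 1.569, -0.909]
force: [-0.5, -0.1, -0.2]
grip_width: 0.0937
```

```bash
python3 d.py
python3 - <<'E'
from h import *
s=cam("side");t=cam("top")
cv2.imwrite("pics/f.png",np.hstack([cv2.resize(s.img[120:330,160:330],(400,494)),cv2.resize(t.img[180:270,170:400],None,fx=1.7,fy=1.7) if 0 else cv2.resize(t.img[130:330,230:400],(400,494))]))
cv2.imwrite("pics/f2.png",t.img);cv2.imwrite("pics/f3.png",cv2.resize(s.img[140:250,160:300],None,fx=5,fy=5,interpolation=cv2.INTER_CUBIC))
E
```

```text
t 18.55 pos [ 0.3594 -0.2619  0.2208] F [-0.49 -0.12 -0.17] w 0.09373032102305869 jaw -0.1628 tilt [ 0.0011 -0.0014 -1.    ]
```

View pics/f.png

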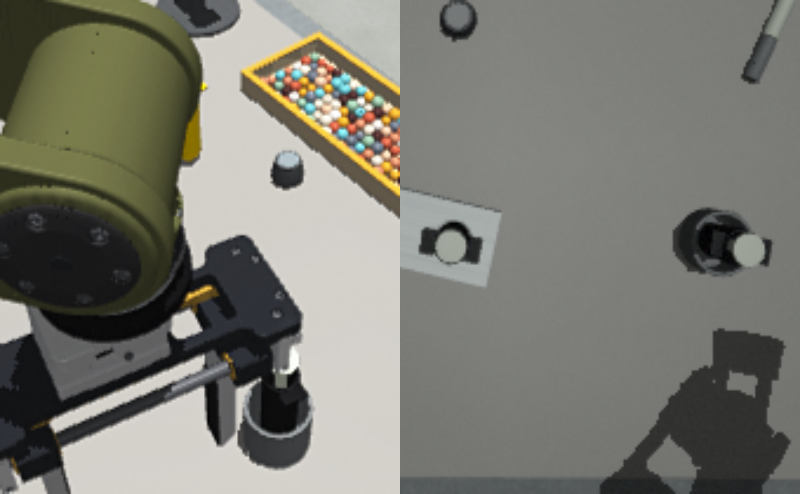

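View pics/f2.png

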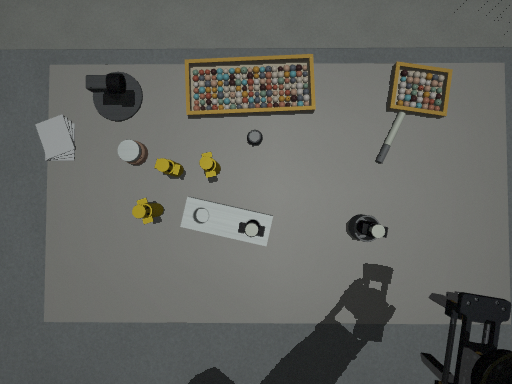

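View pics/f3.png

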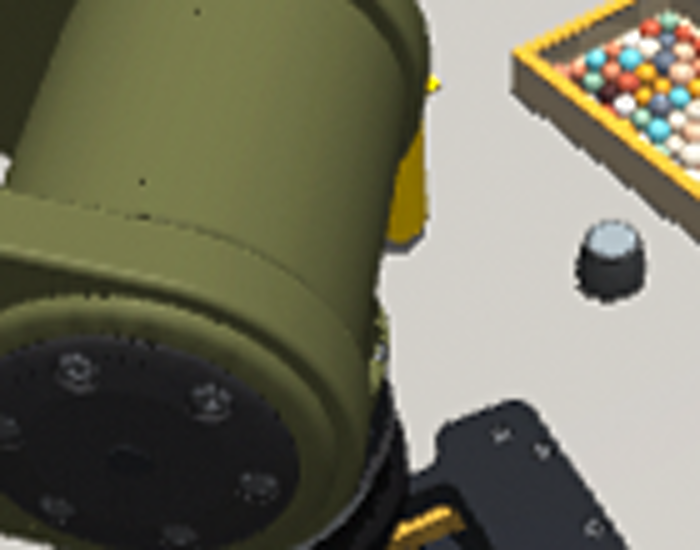

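The syringe stands in the pot, but the arm blocks the side view. I'll move it clear for a final check.

Emit:
{"method": "play_rows", "body": {
  "deltas": [
    [[0, -10, 40, 0, 0, 0, 94], [0, -15, 40, 0, 0, 0, 94], [0, -15, 40, 0, 0, 0, 94], [0, -15, 40, 0, 0, 0, 94], [0, -15, 40, 0, 0, 0, 94], [0, -15, 30, 0, 0, 0, 94], [0, 0, 0, 0, 0, 0, 94]]
  ]
}}

```text
time_s: 19.35
ee_pos: [0.24, -0.4764, 0.219]
eef_rot: [-2.237, 1.57, 2.313]
force: [0.3, 0.2, -0.6]
grip_width: 0.0942
```

```bash
python3 d.py
python3 - <<'E'
from h import *
s=cam("side");t=cam("top")
a=cv2.resize(s.img[140:250,165:245],(400,550),interpolation=cv2.INTER_CUBIC)
b=cv2.resize(s.img[240:330,240:310],(389,500),interpolation=cv2.INTER_CUBIC)
c=np.zeros((550,789,3),np.uint8);c[:,:400]=a;c[:500,400:]=b
cv2.imwrite("pics/g.png",c)
# B disc expected home
print(proj(s,[.519,.052,.1155]),proj(t,[.519,.052,.1155]))
m=(t.img.min(2)>150).astype(np.uint8)
for n,im,bx in(("tB",t.img,(240,218,264,242)),("tA",t.img,(365,220,392,243)),("sB",s.img,(195,180,225,212)),("sA",s.img,(262,240,305,300))):
    x0,y0,x1,y1=bx;print(n,im[y0:y1,x0:x1].max((0,1)))
E
```

```text
t 19.35 pos [ 0.24   -0.4764  0.219 ] F [ 0.33  0.23 -0.62] w 0.0941841783716385 jaw -0.1621 tilt [-5.e-04  6.e-04 -1.e+00]
[209.80677886 197.11958386] [251.2617466  229.43070083]
tB [172 173 167]
tA [154 164 158]
sB [234 240 232]
sA [222 240 233]
```

View pics/g.png

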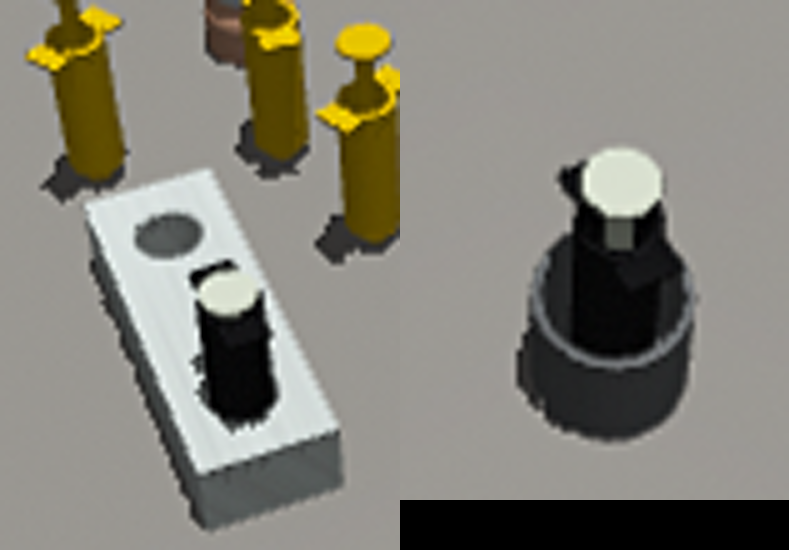

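```bash
python3 - <<'E'
from h import *
s=cam("side");t=cam("top")
print("A",tri(t,(378,230.5),s,(279.4,272.35)));print("B",tri(t,(251.3,229.8),s,(210.8,198.0)))
E
```

```text
A [ 0.5182139  -0.20492066  0.12534337]
B [0.51926387 0.05126326 0.11305054]
```

```bash
python3 -c "
from station import hand_in
print(hand_in())"
```

```text
the job is handed in; nothing more can be done
None
```

The job is handed in at about 19.5 s of the 59 s. The sound syringe is still in the rack and the stiff one is in the reject pot. No verdict was reported, so success rests on the checks below.

- **Sound syringe (nearer the pot):** Its plunger slid all the way at 2–3 N onto the rubber seat, and I stopped at 7.0 N. The last two-view measurement put its disc at z ≈ 0.113 m. Home should read 0.1155 m, so they agree within camera error. The syringe stands upright in its hole.
- **Stiff syringe (farther from the pot):** The force rose from 3.7 N to 4.7 N to 6.1 N at about 15 mm of travel, so I stopped there. I then lifted it out by the barrel and stood it nozzle-down in the pot. It stands nearly upright, with its disc at (0.518, -0.205, 0.125) m, right over the pot's centre. That implies 15–17 mm of plunger travel, inside the 11–24 mm range.
- **Bystanders and arm:** The marker, jar and loupe look unmoved in the top view, by eye rather than measured. The arm is clear of everything, and no wrist force reading at the end of a move went above about 7 N.

One small disagreement: the camera put the stiff syringe's plunger about 2 mm deeper than the press did, which is within calibration error.

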